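# Take the pile apart onto the kit plates

## Robot

A 6-joint arm with a two-finger parallel gripper is mounted at the origin on a cart in front of the work surface, level with it; the furniture and walls round the work are solid. World frame = base frame: x ahead of the robot, y to its left, z up, the work surface at z = 0. Lengths are in m, angles in rad, forces in N, time in s.
With the tool pointing down it reaches from about 0.35 to 0.975 m from the base axis. Payload 17.4 kg.
Tool frame: the origin (TCP) lies at the very end of the fingers, on their centre line; the grasp point (between the pads) lies 19 mm behind it (r.tcp_to_grasp is the distance from the TCP to the grasp point, in m); z points along the fingers, y is the line along which they close (so a half turn about z gives the same grasp; the last joint's range is limited). The gripper opens to 85 mm and grips with 20 to 120 N. Pads are 22 mm wide; open, the fingers measure 114 mm over their backs; the gripper's body (76 mm by 85 mm) begins 54 mm behind the grasp point. The pads swing forward as they close: fully open they stand 13 mm farther back than shut.
Start: joints at [-1.267, 0.116, 1.442, -0, 1.584, -0.038], TCP at [0.226, -0.636, 0.231] pointing down, gripper open.
Joint ranges: [-2.83, 2.83], [-0.83, 2.19], [0.07, 2.5], [-1.14, 4.28], [0.01, 3], [-2.97, 2.97]. Speed limits (rad/s): [1.89, 1.89, 2.22, 3.14, 3.14, 3.14].

## Interface

Orientations are given as a rotation vector (axis times angle).
In Python, from workcell import readout, read_camera, calibration, order, r gives the robot as it stands. The module is installed in compiled form; this text tells all that it offers.
- The arm moves only by the tool jog_arm, never from a script. Its argument "commands" is a list that holds one entry, the list of rows, each a list of 4 numbers: the shift along the world's x, y, z in mm, then the turn about the world's z in degrees. In form: [[[x, y, z, turn], ...]]. A call has exactly 10 rows; each row shifts and turns the commanded pose from where the row before left it; what a row does not reach is not made up. A row lasts 1/10 s, in which the tool goes at most 50 mm and 8.59 degrees, less where a joint would pass 70% of its speed; a pose out of reach is approached as far as the arm can. A call with a gripper value outside its range is refused whole. "claw" is the finger opening in mm, from 0 to 85.4, set as the call begins (left out, the last holds). The fingers move at their own pace and stop on an object; "grip_force" is the grip in N (left out, the last holds). Time passes only in rows, so rows that do not move let the fingers close, or fill a call up. It gives the time, the measured TCP pose, the force, the opening and the grip force at its end, in the units of the state.
- readout.get_state(): the state, without advancing time (a new reading comes with each control period).
- read_camera(name): name is "side" or "top"; returns the picture (420x560x3 uint8, red, green, blue); there is no depth.
- calibration(name): a dict with "K" (3x3 intrinsics, pixels), "k1" (the pictures are not rectified: a ray, as slopes to the right and down, at radius r is drawn at 1 + k1 r^2 times it, then the intrinsics apply), "position" and "rotation" of the camera in the world. Camera axes: x right, y down, z forward; pixel columns grow to the right and rows downward; lengths in m; the calibration is good to about 2 mm. A picture is of the moment at which its call begins. calibration takes no time and is no camera call.
- order.close_job(): hands the job in; it is judged then, once.
The state is a dict: "clock": time; "joint_positions": joint angles; "joint_vel": joint speeds; "effort": joint torques, N m; "tcp_pos": TCP position; "ee_rot": TCP orientation; "force": force on the tool from outside, world axes, zero at the start; "torque": the same for the moment, N m; "width": opening from 0.0 (shut) to 1.0 (fully open); "gripper_force": force on a finger pad.
Only numpy, scipy, OpenCV 4.12 (cv2) and the standard library are available. Lean on these libraries where they do the work, as an engineer would, in place of code of your own. Each camera call takes 0.05 s, during which the arm holds its last target. There are 200 camera calls.

## Task

Take apart the pile of kit on the optical table from the top down, and set each piece flat in the middle of the black plate that has its own outline: the bubble level on the small round plate, then the blue square box on the square plate, then the tape roll on the large round plate, and last the clear oblong box on the oblong plate. Set the two boxes square to their plates, whichever way round. Leave the microscope objective and the screw can standing where they are.

Things in the scene. Friction and masses are not known exactly. Their poses are not given: they have to be found in the camera images.
- level: round white bubble level, 30 mm across, 9 mm high, yellow face; it starts as the topmost of the pile. Origin at the centre of its underside, z up.
- substrate_box: blue square flat box, 50 x 50 x 13 mm high, its sides along its x and y; starts third from the bottom, under the bubble level. Origin at the centre of its underside, z up.
- tape_roll: amber tape roll lying flat, 60 mm across, 16 mm high; grip it round the outside. Starts second from the bottom, under the blue box. Origin at the centre of its underside, z up.
- needle_box: clear oblong box with a pale label, 59 mm along its x, 71 mm along its y, 22 mm high; the bottom of the pile, standing on the table. Origin at the centre of its underside, z up. The pieces lie loosely on one another, nearly centred, each turned a little differently.
- small_round_plate: smallest round black plate, 50 mm across, 6 mm thick, fixed to the table, flat top with a fine 30 mm ring marked on it. Origin at the centre of its underside, so its top is 6 mm above.
- square_plate: square black plate, 70 x 70 mm, 6 mm thick, sides along its x and y, fixed to the table, flat top with a fine 50 mm square marked on it. Origin at the centre of its underside, so its top is 6 mm above.
- large_round_plate: larger round black plate, 80 mm across, 6 mm thick, fixed to the table, flat top with a fine 60 mm ring marked on it. Origin at the centre of its underside, so its top is 6 mm above.
- oblong_plate: oblong black plate, 79 mm along its x, 91 mm along its y, 6 mm thick, fixed to the table, flat top with a fine 59 x 71 mm outline marked on it. Origin at the centre of its underside, so its top is 6 mm above.
- objective: spare microscope objective standing on the table, 33 mm across, 57 mm high; must stay where it stands. Origin at the centre of its underside.
- can: white screw can with black lid standing on the table, 47 mm across, 62 mm high; must stay where it stands. Origin at the centre of its underside.
There are look-alikes about, which are no part of the job. What is shaped like the small_round_plate but pink is not meant.

How it is judged:
On the way, in this order (a step that is already met when the one before it is completed fails the run):
1. the bubble level lies on the small round plate (horizontal distance between level and small_round_plate below 0.012 m and z of level in the frame of small_round_plate between 0.002 and 0.01 m and angle between level's own z axis and vertical below 0.12 rad and linear speed of level below 0.02 m/s and contact force between level and the fingers below 0.05 N), for 0.2 s.
2. the square box lies on the square plate (horizontal distance between substrate_box and square_plate below 0.012 m and z of substrate_box in the frame of square_plate between 0.002 and 0.01 m and angle between substrate_box's own z axis and vertical below 0.12 rad and (angle between the x axis of substrate_box and the x axis of square_plate, either way round below 0.26 rad or angle between the x axis of substrate_box and the y axis of square_plate, either way round below 0.26 rad) and linear speed of substrate_box below 0.02 m/s and contact force between substrate_box and the fingers below 0.05 N), for 0.2 s.
3. the tape roll lies on the large round plate (horizontal distance between tape_roll and large_round_plate below 0.012 m and z of tape_roll in the frame of large_round_plate between 0.002 and 0.01 m and angle between tape_roll's own z axis and vertical below 0.12 rad and linear speed of tape_roll below 0.02 m/s and contact force between tape_roll and the fingers below 0.05 N), for 0.2 s.
4. the clear oblong box lies on the oblong plate (horizontal distance between needle_box and oblong_plate below 0.012 m and z of needle_box in the frame of oblong_plate between 0.002 and 0.01 m and angle between needle_box's own z axis and vertical below 0.12 rad and angle between the x axis of needle_box and the x axis of oblong_plate, either way round below 0.26 rad and linear speed of needle_box below 0.02 m/s and contact force between needle_box and the fingers below 0.05 N), for 0.2 s.
At the end, for the whole second after the job is handed in: Each piece lies flat (within 0.12 rad) on its own plate, its centre within 12 mm of the plate's centre, the two boxes turned within 0.26 rad of square to their plates; all are released and at rest. The objective and the can stand upright within 15 mm of where they were (all of step 1 and all of step 2 and all of step 3 and all of step 4 and distance of each of objective, can from where it was at the start of the episode below 0.015 m and angle between each of objective, can's own z axis and vertical below 0.1 rad); the robot touches nothing.
It fails at once if the objective or the can is knocked over or shifted by more than 15 mm (distance of any of objective, can from where it was at the start of the episode above 0.015 m or angle between any of objective, can's own z axis and vertical above 0.3 rad).
It also fails if it takes over 120 s, if anything falls off the work surface, if the arm or the gripper's body presses on something with over 40 N, if the wrist force passes 120 N, or if a joint passes its speed limit or range.

## Working session

There is one attempt and no reset: what is moved stays moved. The work goes in short steps, Python scripts to look and compute and a tool call to move; the robot and the scene stay as the last step left them, time stands still between calls to the robot, and variables do not carry over. Pictures are saved under pics/ and viewed, at most 14 in all, crops included, and the job is handed in when it is done.

Besides the shell and the picture viewer there is one more tool, called after ">>>" by a JSON object that holds its "fn" and its "kwargs", one argument or row to a line. jog_arm: Moves the arm, as the interface text tells. Its arguments: {"type":"object","properties":{"commands":{"type":"array"},"claw":{"type":"number"},"grip_force":{"type":"number"}},"required":["commands"]}

```bash
mkdir -p pics; cat > h.py <<'E'
import numpy as np, cv2
from workcell import readout, read_camera, calibration, order, r
def snap(cam,name):
    im=read_camera(cam); cv2.imwrite(f'pics/{name}.png',im[:,:,::-1]); return im
def ray(cam,uv):
    c=calibration(cam);K=np.array(c['K']);k=c['k1']
    d=(np.array(uv,float)-K[:2,2])/[K[0,0],K[1,1]]
    u=d.copy()
    for _ in range(20): u=d/(1+k*(u@u))
    return np.array(c['position']),np.array(c['rotation'])@np.array([u[0],u[1],1])
def onz(cam,uv,z):
    p,d=ray(cam,uv); return p+d*(z-p[2])/d[2]
E
python3 - <<'E'
from h import *
for c in('top','side'):
    snap(c,c+'0'); k=calibration(c); print(c,k)
s=readout.get_state(); print(s)
E
```

```text
top {'K': array([[423.14433423,   0.        , 281.03697981],
       [  0.        , 423.14433423, 206.33402483],
       [  0.        ,   0.        ,   1.        ]]), 'k1': -0.01997330974425151, 'position': array([ 0.25488196, -0.01158124,  1.01702475]), 'rotation': array([-2.12277336,  2.08366801, -0.23349946])}
side {'K': array([[542.1489797 ,   0.        , 274.78336846],
       [  0.        , 542.1489797 , 211.97729514],
       [  0.        ,   0.        ,   1.        ]]), 'k1': 0.0660951321311134, 'position': array([0.31651908, 1.24433037, 0.56124107]), 'rotation': array([-0.16384122,  2.54662383, -1.71826063])}
{'clock': 0.1, 'joint_positions': array([-1.26681566e+00,  1.16490214e-01,  1.44217548e+00,  2.03239039e-05,
        1.58398320e+00, -3.77738880e-02]), 'joint_vel': array([-1.05975560e-03, -6.56787326e-04, -1.49673653e-03, -8.35003104e-04,
       -2.70689379e-04, -9.48943500e-05]), 'effort': array([ 2.93934616e-03, -7.33662915e+01, -6.33790040e+01,  1.04212240e-04,
        5.27081662e-03, -5.28966916e-05]), 'tcp_pos': array([ 0.22618802, -0.63581293,  0.23061506]), 'ee_rot': array([-3.09480401e+00, -5.34040059e-01,  1.88483146e-04]), 'force': array([0.42841119, 0.54227628, 0.25808959]), 'torque': array([ 0.03585099, -0.04515948, -0.02746768]), 'gripper_force': 0.0, 'width': 0.9988675808395228}
```

View pics/top0.png

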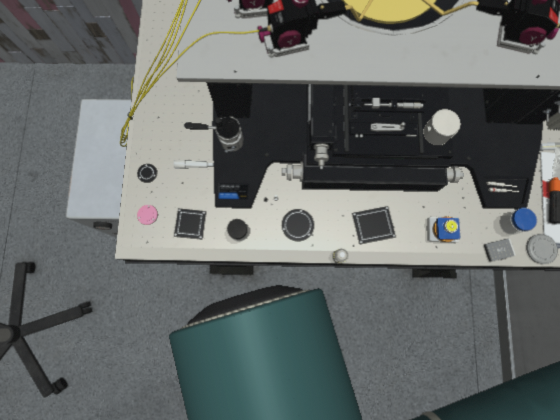

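View pics/side0.png

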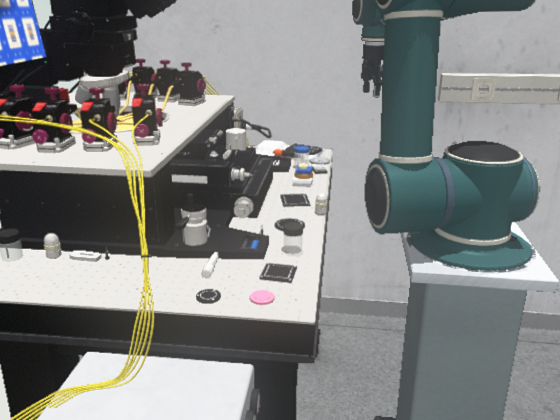

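```bash
sed -i 's/np.array(c\[.rotation.\])@/R.from_rotvec(c["rotation"]).as_matrix()@/; 1a from scipy.spatial.transform import Rotation as R' h.py
python3 - <<'E'
from h import *
im=cv2.imread('pics/top0.png')
a=cv2.resize(im[150:270,120:320],None,fx=4,fy=4,interpolation=cv2.INTER_CUBIC)
b=cv2.resize(im[170:270,320:480],None,fx=5,fy=5,interpolation=cv2.INTER_CUBIC)
cv2.imwrite('pics/ca.png',a);cv2.imwrite('pics/cb.png',b)
for n,uv in dict(small=(147,173),sq=(191,223),large=(298,225),obl=(375,225)).items(): print(n,onz('top',uv,.006).round(3))
print(onz('top',(451,227),.06).round(3),onz('top',(341,256),.057).round(3),onz('top',(238,230),.062).round(3), onz('side',(208,296),.006).round(3), onz('side',(278,272),.006).round(3))
# dark contours
g=im.max(2); m=((g<90)*255).astype(np.uint8); 
cs,_=cv2.findContours(m,cv2.RETR_EXTERNAL,cv2.CHAIN_APPROX_NONE)
for c in cs:
    if 150<cv2.contourArea(c)<3000:
        (u,v),_,_=cv2.minAreaRect(c)
        if 120<u<480 and 150<v<270:
            P=np.array([onz('top',q[0],.006)[:2]*1000 for q in c]).astype(np.float32)
            print((round(u),round(v)),cv2.minAreaRect(P))
E
```

```text
small [0.563 0.328 0.006]
sq [0.438 0.21  0.006]
large [ 0.438 -0.05   0.006]
obl [ 0.441 -0.237  0.006]
[ 0.43 -0.4   0.06] [ 0.359 -0.146  0.057] [0.413 0.089 0.062] [0.56  0.337 0.006] [0.435 0.22  0.006]
(237, 229) ((424.731689453125, 96.72544860839844), (50.57859802246094, 44.340728759765625), 46.55248260498047)
(298, 224) ((440.37579345703125, -48.98162078857422), (54.23552703857422, 55.867881774902344), 1.0611579418182373)
(192, 223) ((437.1161193847656, 208.31202697753906), (58.548431396484375, 52.2735595703125), 85.31147003173828)
(374, 224) ((443.09332275390625, -234.16546630859375), (56.292015075683594, 67.342041015625), 11.897782325744629)
(147, 172) ((563.6993408203125, 328.3864440917969), (44.98863983154297, 45.12521743774414), 4.847270965576172)
```

View pics/ca.png

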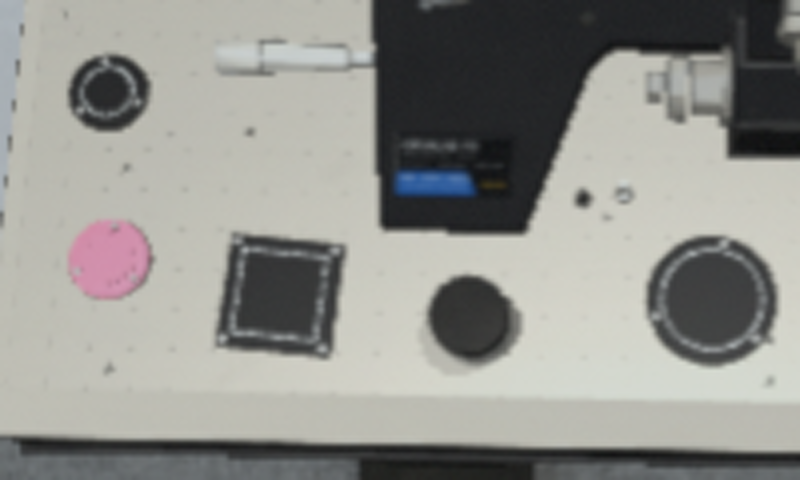

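View pics/cb.png

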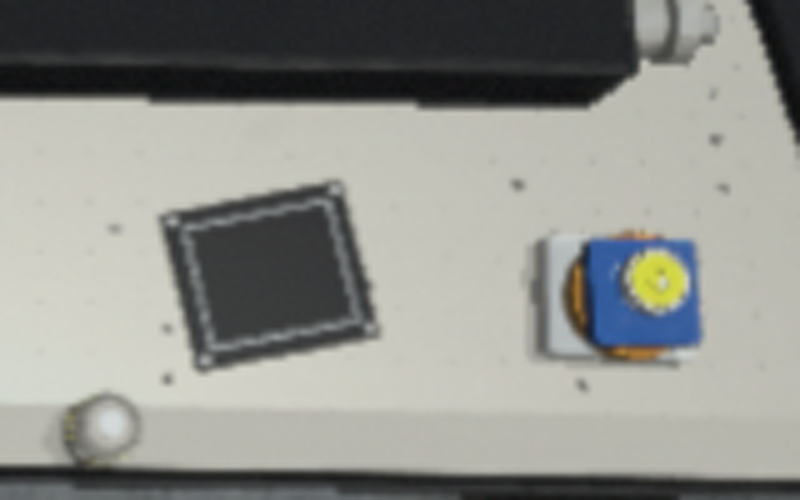

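```bash
cat >> h.py <<'E'
def blobs(im,mask,cam,z,box,amin=60):
    """hull min-area rects (mm, at height z) and hull centroid of mask contours within pixel box"""
    m=np.zeros(mask.shape,np.uint8); u0,v0,u1,v1=box; m[v0:v1,u0:u1]=mask[v0:v1,u0:u1]*255
    out=[]
    for c in cv2.findContours(m,cv2.RETR_EXTERNAL,cv2.CHAIN_APPROX_NONE)[0]:
        if cv2.contourArea(c)<amin: continue
        P=cv2.convexHull(np.array([onz(cam,q[0],z)[:2]*1000 for q in c],np.float32))
        M=cv2.moments(P); out.append((np.round([M['m10']/M['m00'],M['m01']/M['m00']],1),cv2.contourArea(P),
           [np.round(a,1) for a in cv2.minAreaRect(P)]))
    return out
def rgbmask(im):
    i=im.astype(int); return i[...,0],i[...,1],i[...,2]
E
python3 - <<'E'
from h import *
im=cv2.imread('pics/top0.png')[:,:,::-1]; R_,G,B=rgbmask(im); mx=im.max(2)
for n,b in dict(small=(130,155,165,190),sq=(170,205,210,242),large=(278,205,318,245),obl=(348,202,402,248)).items(): print(n,blobs(im,mx<125,'top',.006,b))
b=(420,205,470,250)
print('yel',blobs(im,(R_>150)&(G>150)&(B<120),'top',.06,b,30))
print('blue',blobs(im,(B>R_+50),'top',.051,b,30), 'brightblue',[blobs(im,(B>R_+50)&(B>t),'top',.051,b,30) for t in (120,150,170)])
print('amber',blobs(im,(R_>G+40)&(B<110),'top',.038,b,5))
print(im[225:240:3,436:462:3].tolist()[2])
s=cv2.imread('pics/side0.png'); cv2.imwrite('pics/cs.png',cv2.resize(s[140:270,240:360],None,fx=4,fy=4,interpolation=cv2.INTER_CUBIC))
s=s[:,:,::-1];R_,G,B=rgbmask(s); b=(280,155,325,195)
print('side yel',blobs(s,(R_>150)&(G>150)&(B<120),'side',.06,b,5),blobs(s,(B>R_+50),'side',.051,b,5),blobs(s,s.max(2)<125,'side',.006,(255,255,305,288)),blobs(s,s.max(2)<125,'side',.006,(190,285,230,310)))
E
```

```text
small [(array([563.3, 329. ]), 1895.3834499744698, [array([562.7, 328.5]), array([47., 50.]), np.float64(1.0)])]
sq [(array([436.8, 212.8]), 4721.04978065053, [array([436.9, 213.1]), array([69.6, 70.4]), np.float64(85.4)])]
large [(array([439.1, -49. ]), 4663.37870905851, [array([439.3, -49. ]), array([76.4, 75.4]), np.float64(1.0)])]
obl [(array([ 442.1, -233.1]), 6983.265241689049, [array([ 442.2, -233.7]), array([78.6, 91.2]), np.float64(12.5)])]
yel [(array([ 433.3, -400.8]), 398.56540143629536, [array([ 433.3, -400.7]), array([21. , 23.4]), np.float64(1.0)])]
blue [(array([ 429.2, -397.4]), 2299.7474903287366, [array([ 429. , -397.2]), array([47.1, 50.4]), np.float64(1.0)])] brightblue [[(array([ 429.1, -398.1]), 2233.734972316306, [array([ 429.1, -398.2]), array([47.1, 48.5]), np.float64(1.0)])], [(array([ 429.7, -398.7]), 2149.310030281078, [array([ 429.5, -398.7]), array([47.5, 47.1]), np.float64(89.7)])], []]
amber []
[[95, 73, 46], [48, 89, 149], [51, 93, 157], [64, 93, 145], [110, 113, 108], [161, 162, 125], [169, 177, 176], [61, 97, 158], [180, 181, 176]]
side yel [] [(array([ 425.7, -375.1]), 3245.8136365259998, [array([ 424.4, -373.4]), array([50.6, 73.7]), np.float64(5.1)])] [(array([434.1, 222.1]), 4764.250188642647, [array([434.4, 221.5]), array([72.8, 68. ]), np.float64(84.9)])] [(array([560. , 335.5]), 1870.098367454484, [array([560.1, 334.6]), array([47.1, 49.4]), np.float64(7.4)])]
```

View pics/cs.png

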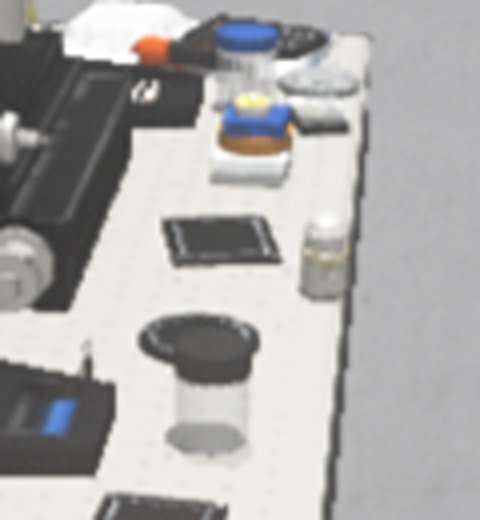

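Pictures show: pile at about (447,229), square plate (191,223), large ring (298,225), oblong plate (375,225), small ring plate (147,173), can (238,230) and objective (341,256). Sizes measured fit those given (70, 79×91, ~48, ~77 mm), so I start moving.

>>> {"fn": "jog_arm", "kwargs": {
  "commands": [
    [[21,23.5,0,-2],[21,23.5,0,-2],[21,23.5,0,-2],[21,23.5,0,-2],[21,23.5,0,-2],[21,23.5,0,-2],[21,23.5,0,-2],[20,23.5,0,-2],[20,23.5,0,-2],[20,23.5,0,-1.6]]
  ],
  "claw": 85,
  "grip_force": 30
}}

```text
clock: 1.1
tcp_pos: [0.4338, -0.3998, 0.231]
ee_rot: [-3.141, 0.003, 0.0]
force: [0.1, -0.5, -0.3]
width: 0.992
gripper_force: 0.0
```

>>> {"fn": "jog_arm", "kwargs": {
  "commands": [
    [[0,0,-26,0],[0,0,-26,0],[0,0,-26,0],[0,0,-26,0],[0,0,-26,0],[0,0,-26,0],[0,0,0,0],[0,0,0,0],[0,0,0,0],[0,0,0,0]]
  ],
  "claw": 60
}}

```text
clock: 2.1
tcp_pos: [0.4337, -0.4014, 0.0769]
ee_rot: [3.14, -0.0, 0.002]
force: [-0.6, 0.2, 0.3]
width: 0.702
gripper_force: 0.0
```

```bash
cat > two.py <<'E'
import sys
from h import *
n,bt,bs=sys.argv[1],eval(sys.argv[2]),eval(sys.argv[3])
o=[]
for c,b in(('top',bt),('side',bs)):
    im=snap(c,n+c)[b[1]:b[3],b[0]:b[2],::-1]; f=min(400/im.shape[1],500/im.shape[0])
    p=np.zeros((500,400,3),np.uint8); q=cv2.resize(im,None,fx=f,fy=f,interpolation=cv2.INTER_CUBIC); p[:q.shape[0],:q.shape[1]]=q[:500,:400]; o.append(p); print(c,f)
cv2.imwrite(f'pics/{n}2.png',np.hstack(o))
E
python3 two.py a "(400,170,500,270)" "(260,110,350,210)"
```

```text
top 4.0
side 4.444444444444445
```

View pics/a2.png

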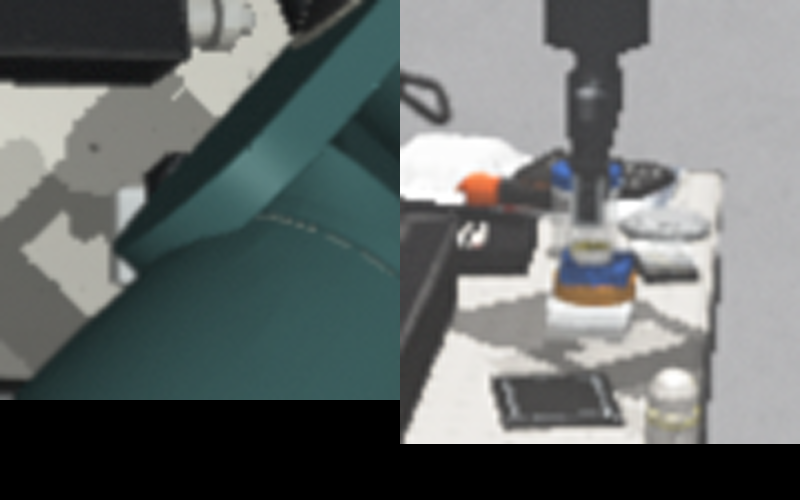

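The top view is blocked by the arm. The side view shows the finger at crop column 590 and the level at about 595, so x is aligned within ~2 mm.

>>> {"fn": "jog_arm", "kwargs": {
  "commands": [
    [[-1,0,-5,0],[0,0,-5,0],[0,0,-5,0],[0,0,-4,0],[0,0,-3,0],[0,0,0,0],[0,0,0,0],[0,0,0,0],[0,0,0,0],[0,0,0,0]]
  ]
}}

```text
clock: 3.2
tcp_pos: [0.4323, -0.401, 0.0535]
ee_rot: [3.141, -0.0, 0.0]
force: [0.6, -0.7, 0.4]
width: 0.702
gripper_force: 0.0
```

>>> {"fn": "jog_arm", "kwargs": {
  "commands": [
    [[0,0,0,0],[0,0,0,0],[0,0,0,0],[0,0,0,0],[0,0,0,0],[0,0,0,0],[0,0,0,0],[0,0,0,0],[0,0,0,0],[0,0,0,0]]
  ],
  "claw": 20
}}

```text
clock: 4.2
tcp_pos: [0.4323, -0.401, 0.0535]
ee_rot: [3.141, -0.0, 0.0]
force: [-0.9, 0.9, 6.1]
width: 0.318
gripper_force: 29.9
```

>>> {"fn": "jog_arm", "kwargs": {
  "commands": [
    [[0,0,3,0],[0,0,5,0],[0,0,10,0],[0,0,20,0],[0,0,25,0],[0,0,25,0],[0,0,25,0],[0,0,0,0],[0,0,0,0],[0,0,0,0]]
  ]
}}

```text
clock: 5.2
tcp_pos: [0.432, -0.4007, 0.1655]
ee_rot: [-3.141, 0.001, 0.001]
force: [0.9, -0.2, -0.7]
width: 0.317
gripper_force: 29.5
```

```bash
python3 two.py b "(400,170,500,270)" "(270,120,350,200)"; python3 -c "
from h import *
s=readout.get_state();print(s['width'],s['gripper_force'],s['force'])"
```

```text
top 4.0
side 5.0
0.31504503476698575 29.491043298024096 [-0.39529271 -0.4758558  -0.31764649]
```

View pics/b2.png

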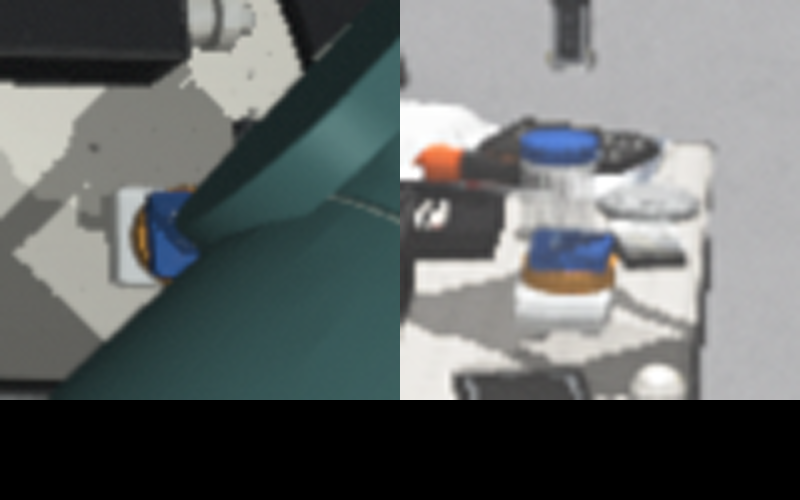

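The level is held flat between the fingers (side crop 548–592, finger at 572), and the blue box stayed put.

>>> {"fn": "jog_arm", "kwargs": {
  "commands": [
    [[0,25,0,0],[0,40,0,0],[0,40,0,0],[0,40,0,0],[0,40,0,0],[0,40,0,0],[0,40,0,0],[0,40,0,0],[0,40,0,0],[0,40,0,0]]
  ]
}}

```text
clock: 6.3
tcp_pos: [0.4317, -0.0144, 0.1659]
ee_rot: [-3.142, 0.001, 0.001]
force: [1.2, -0.6, -0.4]
width: 0.31
gripper_force: 29.5
```

>>> {"fn": "jog_arm", "kwargs": {
  "commands": [
    [[0,40,0,0],[0,40,0,0],[0,40,0,0],[5,40,0,0],[20,38,0,0],[25,35,0,0],[25,35,0,0],[25,32,0,0],[20,25,0,0],[11,20,0,0]]
  ]
}}

```text
clock: 7.3
tcp_pos: [0.5641, 0.3305, 0.1648]
ee_rot: [3.141, 0.0, -0.002]
force: [0.5, 0.5, -0.3]
width: 0.313
gripper_force: 29.5
```

>>> {"fn": "jog_arm", "kwargs": {
  "commands": [
    [[0,1,-25,0],[0,0,-25,0],[0,0,-25,0],[0,0,-25,0],[0,0,-20,0],[0,0,-10,0],[0,0,0,0],[0,0,0,0],[0,0,0,0],[0,0,0,0]]
  ]
}}

```text
clock: 8.3
tcp_pos: [0.5637, 0.3303, 0.0374]
ee_rot: [-3.141, 0.0, -0.002]
force: [-0.7, -0.4, 0.5]
width: 0.316
gripper_force: 29.5
```

```bash
python3 two.py c "(110,130,190,230)" "(160,220,260,320)"
```

```text
top 5.0
side 4.0
```

View pics/c2.png

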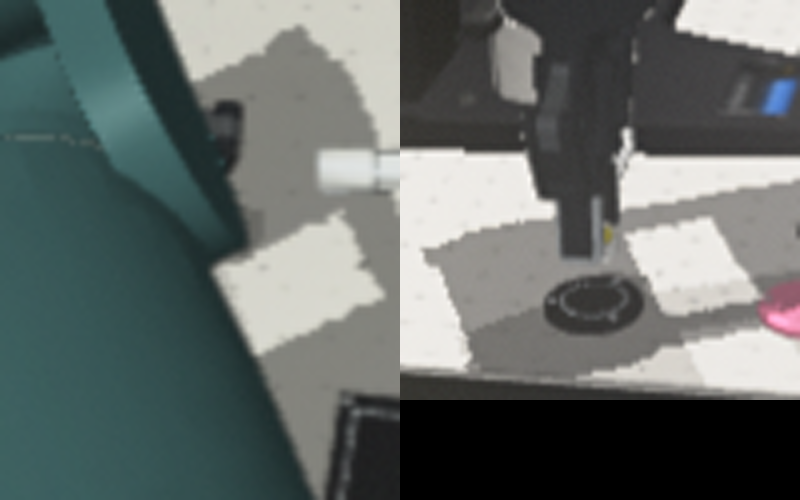

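Side crop shows the level above the ring plate (plate centre at about side px (208,296)) with fingers over it; lowering.

>>> {"fn": "jog_arm", "kwargs": {
  "commands": [
    [[-1,1.5,-8,0],[0,0,-8,0],[0,0,-6,0],[0,0,-3,0],[0,0,-2,0],[0,0,-1.5,0],[0,0,0,0],[0,0,0,0],[0,0,0,0],[0,0,0,0]]
  ]
}}

```text
clock: 9.4
tcp_pos: [0.5625, 0.3316, 0.0093]
ee_rot: [-3.141, 0.0, -0.001]
force: [-7.0, -3.5, 14.2]
width: 0.314
gripper_force: 31.3
```

>>> {"fn": "jog_arm", "kwargs": {
  "commands": [
    [[0,0,0,0],[0,0,0,0],[0,0,0,0],[0,0,0,0],[0,0,0,0],[0,0,0,0],[0,0,5,0],[0,0,15,0],[0,0,30,0],[0,0,40,0]]
  ],
  "claw": 60
}}

```text
clock: 10.4
tcp_pos: [0.5616, 0.3312, 0.0985]
ee_rot: [3.141, -0.0, -0.003]
force: [-0.4, -0.2, -0.1]
width: 0.702
gripper_force: 0.0
```

>>> {"fn": "jog_arm", "kwargs": {
  "commands": [
    [[-10,-20,30,0],[-20,-40,10,0],[-30,-40,0,0],[-30,-40,0,0],[-40,-30,0,0],[0,-40,0,0],[0,-40,0,0],[0,-40,0,0],[0,-40,0,0],[0,-40,0,0]]
  ]
}}

```text
clock: 11.4
tcp_pos: [0.432, -0.04, 0.1394]
ee_rot: [3.141, -0.0, 0.004]
force: [0.9, -0.4, -1.0]
width: 0.704
gripper_force: 0.0
```

```bash
cat > m.py <<'E'
from h import *
im=snap('top','d_top'); R_,G,B=rgbmask(im)
print('yel',blobs(im,(R_>140)&(G>140)&(B<120),'top',.015,(120,150,175,200),20))
print('level',blobs(im,(G>125),'top',.015,(137,163,158,184),20))
print('plate',blobs(im,im.max(2)<125,'top',.006,(130,155,165,190)))
b=(420,205,470,250)
print('blue',blobs(im,(B>R_+50),'top',.051,b,30),blobs(im,(B>R_+50)&(B>145),'top',.051,b,30))
E
python3 m.py
```

```text
yel [(array([564.4, 332.2]), 403.0904965372756, [array([565.3, 332.8]), array([22.4, 22.6]), np.float64(49.3)])]
level [(array([560. , 325.2]), 2571.599801460281, [array([560. , 325.4]), array([55.1, 49.9]), np.float64(4.8)])]
plate [(array([563.3, 329.3]), 1856.1204959396273, [array([562.6, 329.3]), array([47. , 48.4]), np.float64(1.0)])]
blue [(array([ 429.2, -397.3]), 2307.9558286620304, [array([ 429. , -397.1]), array([47.1, 50.6]), np.float64(1.0)])] [(array([ 429.2, -398.3]), 2217.390862893779, [array([ 429.1, -398.4]), array([47.1, 48.1]), np.float64(1.0)])]
```

Level sits ~3 mm from the plate centre, fine. Next the blue box.

>>> {"fn": "jog_arm", "kwargs": {
  "commands": [
    [[-3,-40,0,0],[0,-40,0,0],[0,-40,0,0],[0,-40,0,0],[0,-40,0,0],[0,-40,0,0],[0,-40,0,0],[0,-40,0,0],[0,-25,0,0],[0,-13.5,0,0]]
  ],
  "claw": 85
}}

```text
clock: 12.45
tcp_pos: [0.429, -0.3988, 0.1388]
ee_rot: [3.141, -0.003, 0.001]
force: [-0.3, 0.6, 0.1]
width: 0.994
gripper_force: 0.0
```

>>> {"fn": "jog_arm", "kwargs": {
  "commands": [
    [[0,0,-20,0],[0,0,-20,0],[0,0,-20,0],[0,0,-15,0],[0,0,-10,0],[0,0,-8,0],[0,0,-7,0],[0,0,0,0],[0,0,0,0],[0,0,0,0]]
  ]
}}

```text
clock: 13.45
tcp_pos: [0.4294, -0.3972, 0.0384]
ee_rot: [3.141, -0.001, 0.001]
force: [0.3, 0.1, -0.6]
width: 0.996
gripper_force: 0.0
```

>>> {"fn": "jog_arm", "kwargs": {
  "commands": [
    [[0,0,0,0],[0,0,0,0],[0,0,0,0],[0,0,0,0],[0,0,0,0],[0,0,0,0],[0,0,0,0],[0,0,0,0],[0,0,0,0],[0,0,0,0]]
  ],
  "claw": 40
}}

```text
clock: 14.45
tcp_pos: [0.4294, -0.3971, 0.0383]
ee_rot: [3.141, -0.0, 0.001]
force: [-0.3, 0.6, 5.4]
width: 0.573
gripper_force: 31.7
```

>>> {"fn": "jog_arm", "kwargs": {
  "commands": [
    [[0,0,3,0],[0,0,5,0],[0,0,10,0],[0,0,20,0],[0,0,25,0],[0,0,25,0],[0,0,25,0],[0,0,0,0],[0,0,0,0],[0,0,0,0]]
  ]
}}

```text
clock: 15.45
tcp_pos: [0.429, -0.3967, 0.15]
ee_rot: [-3.141, 0.001, 0.001]
force: [-0.8, 0.1, -0.6]
width: 0.576
gripper_force: 31.2
```

```bash
python3 two.py e "(400,170,500,270)" "(270,120,350,200)"
```

```text
top 4.0
side 5.0
```

View pics/e2.png

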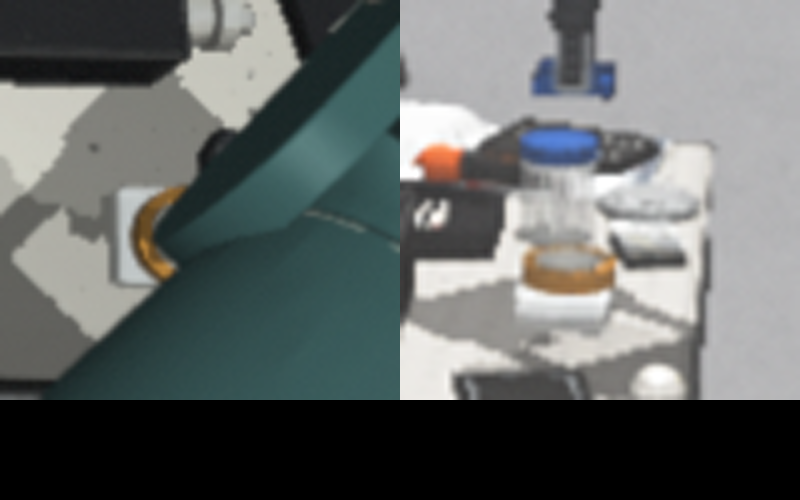

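The blue box is held level and centred (side crop 533–615, finger 572); tape still on the clear box.

>>> {"fn": "jog_arm", "kwargs": {
  "commands": [
    [[0,25,0,0],[0,40,0,0],[0,40,0,0],[0,40,0,0],[0,40,0,0],[0,40,0,0],[0,40,0,0],[0,40,0,0],[0,40,0,0],[0,40,0,0]]
  ]
}}

```text
clock: 16.55
tcp_pos: [0.4287, -0.0104, 0.1504]
ee_rot: [-3.142, 0.001, 0.001]
force: [-0.4, -1.0, -1.1]
width: 0.572
gripper_force: 31.2
```

>>> {"fn": "jog_arm", "kwargs": {
  "commands": [
    [[0,40,0,-1],[0,40,0,-1],[0,40,0,-1],[0,40,0,-1],[7,35,0,-0.6],[0,20,0,0],[0,11,0,0],[0,0,-20,0],[0,0,-20,0],[0,0,-20,0]]
  ]
}}

```text
clock: 17.55
tcp_pos: [0.4361, 0.2135, 0.0898]
ee_rot: [3.139, -0.127, -0.0]
force: [-0.3, -0.2, -0.9]
width: 0.575
gripper_force: 31.3
```

>>> {"fn": "jog_arm", "kwargs": {
  "commands": [
    [[0,0,-20,0],[0,0,-20,0],[0,0,-15,0],[0,0,-10,0],[0,0,-6,0],[0,0,-5,0],[0,0,-4,0],[0,0,0,0],[0,0,0,0],[0,0,0,0]]
  ]
}}

```text
clock: 18.55
tcp_pos: [0.4365, 0.2141, 0.0112]
ee_rot: [-3.139, 0.126, -0.001]
force: [-0.0, 0.3, -0.8]
width: 0.573
gripper_force: 31.3
```

>>> {"fn": "jog_arm", "kwargs": {
  "commands": [
    [[0,0,-2,0],[0,0,-1.5,0],[0,0,-1,0],[0,0,0,0],[0,0,0,0],[0,0,0,0],[0,0,0,0],[0,0,0,0],[0,0,0,0],[0,0,0,0]]
  ]
}}

```text
clock: 19.55
tcp_pos: [0.4363, 0.214, 0.0066]
ee_rot: [3.139, -0.127, -0.0]
force: [-2.9, -1.5, 5.5]
width: 0.576
gripper_force: 31.9
```

>>> {"fn": "jog_arm", "kwargs": {
  "commands": [
    [[0,0,0,0],[0,0,0,0],[0,0,0,0],[0,0,0,0],[0,0,0,0],[0,0,5,0],[0,0,15,0],[0,0,30,0],[0,0,40,0],[0,0,40,0]]
  ],
  "claw": 75
}}

```text
clock: 20.55
tcp_pos: [0.4359, 0.2139, 0.1389]
ee_rot: [-3.139, 0.127, -0.001]
force: [0.2, 0.8, 0.6]
width: 0.882
gripper_force: 0.0
```

>>> {"fn": "jog_arm", "kwargs": {
  "commands": [
    [[-7,-20,10,1],[0,-40,0,1],[0,-40,0,1],[0,-40,0,1],[0,-40,0,0.6],[0,-40,0,0],[0,-40,0,0],[0,-20,0,0],[0,0,0,0],[0,0,0,0]]
  ]
}}

```text
clock: 21.55
tcp_pos: [0.4293, -0.0661, 0.1473]
ee_rot: [3.142, -0.002, 0.001]
force: [0.3, 0.0, -0.3]
width: 0.881
gripper_force: 0.0
```

```bash
cat > m2.py <<'E'
from h import *
im=snap('top','f_top'); R_,G,B=rgbmask(im)
print('blue',blobs(im,(B>R_+50)&(G<140),'top',.019,(165,195,215,250),30))
print('plate',blobs(im,im.max(2)<125,'top',.006,(170,205,210,242)))
b=(420,205,470,250)
print('tape',blobs(im,(R_>B+50),'top',.038,b,20))
print('bright',blobs(im,(im.min(2)>185),'top',.022,b,20))
cv2.imwrite('pics/f2.png',np.hstack([cv2.resize(im[205:255,420:470,::-1],(400,400),interpolation=cv2.INTER_CUBIC),cv2.resize(im[195:245,165:215,::-1],(400,400),interpolation=cv2.INTER_CUBIC)]))
E
python3 m2.py
```

```text
blue [(array([436.7, 214.4]), 2447.6224319371395, [array([436.8, 214.5]), array([50.9, 50.5]), np.float64(85.4)])]
plate [(array([436.7, 212.8]), 4696.726749210386, [array([436.8, 213. ]), array([69.2, 70.2]), np.float64(85.4)])]
tape [(array([ 430.2, -398.6]), 2802.4946161168627, [array([ 430.2, -398.5]), array([58. , 59.7]), np.float64(43.5)])]
bright [(array([ 431.1, -399.9]), 855.8356651701033, [array([ 430.8, -399.5]), array([31.7, 34.3]), np.float64(68.7)]), (array([ 433.2, -395.4]), 11356.15749559505, [array([ 437. , -398.2]), array([106.8, 121.2]), np.float64(1.0)])]
```

View pics/f2.png

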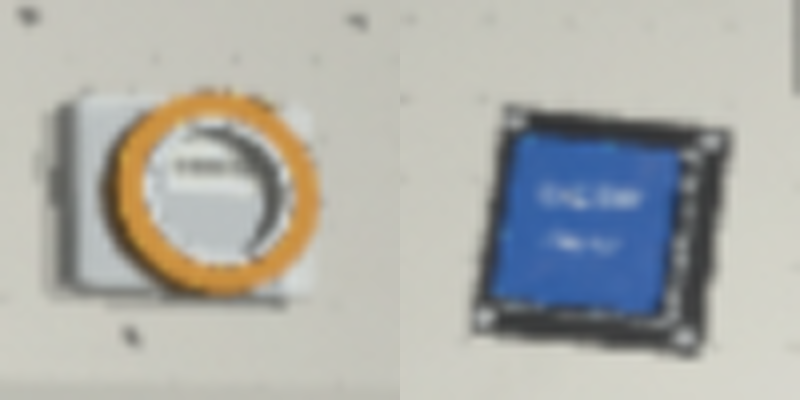

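Blue box is square and ~1.5 mm off centre on its plate. Tape at (430, −398.6) mm, full 60 mm circle visible on the clear box.

>>> {"fn": "jog_arm", "kwargs": {
  "commands": [
    [[1,-30,0,0],[0,-40,0,0],[0,-40,0,0],[0,-40,0,0],[0,-40,0,0],[0,-40,0,0],[0,-40,0,0],[0,-35,0,0],[0,-20,0,0],[0,-7.5,0,0]]
  ],
  "claw": 85
}}

```text
clock: 22.6
tcp_pos: [0.4306, -0.399, 0.1462]
ee_rot: [-3.141, 0.001, 0.0]
force: [0.4, 1.1, -0.4]
width: 0.995
gripper_force: 0.0
```

>>> {"fn": "jog_arm", "kwargs": {
  "commands": [
    [[0,0,-20,0],[0,0,-20,0],[0,0,-20,0],[0,0,-20,0],[0,0,-15,0],[0,0,-12,0],[0,0,-9,0],[0,0,-7,0],[0,0,0,0],[0,0,0,0]]
  ]
}}

```text
clock: 23.6
tcp_pos: [0.4304, -0.3986, 0.0237]
ee_rot: [3.141, -0.0, 0.0]
force: [0.5, -0.5, 0.3]
width: 0.997
gripper_force: 0.0
```

>>> {"fn": "jog_arm", "kwargs": {
  "commands": [
    [[0,0,0,0],[0,0,0,0],[0,0,0,0],[0,0,0,0],[0,0,0,0],[0,0,0,0],[0,0,0,0],[0,0,0,0],[0,0,0,0],[0,0,0,0]]
  ],
  "claw": 50
}}

```text
clock: 24.6
tcp_pos: [0.4305, -0.3988, 0.0242]
ee_rot: [3.141, -0.001, 0.001]
force: [-0.9, 1.7, 5.4]
width: 0.675
gripper_force: 31.8
```

>>> {"fn": "jog_arm", "kwargs": {
  "commands": [
    [[0,0,3,0],[0,0,5,0],[0,0,10,0],[0,0,20,0],[0,0,25,0],[0,0,25,0],[0,0,25,0],[0,0,10,0],[0,0,0,0],[0,0,0,0]]
  ]
}}

```text
clock: 25.6
tcp_pos: [0.43, -0.3982, 0.1453]
ee_rot: [-3.141, 0.0, 0.001]
force: [-0.2, -0.2, -0.5]
width: 0.677
gripper_force: 32.3
```

```bash
python3 two.py g "(400,170,500,270)" "(270,120,350,200)"
```

```text
top 4.0
side 5.0
```

View pics/g2.png

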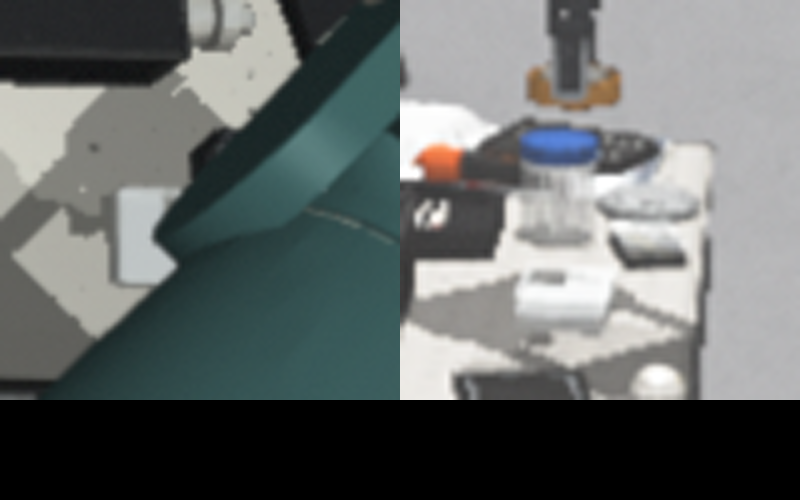

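Tape held level (side crop 527–621, finger 572).

>>> {"fn": "jog_arm", "kwargs": {
  "commands": [
    [[0,25,0,0],[0,40,0,0],[0,40,0,0],[0,40,0,0],[0,40,0,0],[0,40,0,0],[0,40,0,0],[9,40,0,0],[0,30,0,0],[0,13.5,0,0]]
  ]
}}

```text
clock: 26.7
tcp_pos: [0.4388, -0.0477, 0.1453]
ee_rot: [-3.141, -0.003, 0.002]
force: [-0.3, -0.5, -0.7]
width: 0.671
gripper_force: 32.3
```

>>> {"fn": "jog_arm", "kwargs": {
  "commands": [
    [[0,0,-20,0],[0,0,-20,0],[0,0,-20,0],[0,0,-20,0],[0,0,-20,0],[0,0,-13,0],[0,0,-9,0],[0,0,-6,0],[0,0,-4,0],[0,0,0,0]]
  ]
}}

```text
clock: 27.7
tcp_pos: [0.4393, -0.05, 0.0143]
ee_rot: [-3.142, 0.0, 0.0]
force: [0.1, 0.3, -0.2]
width: 0.679
gripper_force: 32.3
```

>>> {"fn": "jog_arm", "kwargs": {
  "commands": [
    [[0,0,-2,0],[0,0,-1.5,0],[0,0,-1,0],[0,0,0,0],[0,0,0,0],[0,0,0,0],[0,0,0,0],[0,0,0,0],[0,0,0,0],[0,0,0,0]]
  ]
}}

```text
clock: 28.7
tcp_pos: [0.4392, -0.05, 0.0098]
ee_rot: [-3.142, 0.0, 0.0]
force: [-0.2, 0.3, -1.1]
width: 0.673
gripper_force: 32.3
```

Then go down the last bit, release, and move clear toward +y for a look.

>>> {"fn": "jog_arm", "kwargs": {
  "commands": [
    [[0,0,-1,0],[0,0,0,0],[0,0,0,0],[0,0,0,0],[0,0,0,0],[0,0,0,0],[0,0,0,0],[0,0,0,0],[0,0,0,0],[0,0,0,0]]
  ]
}}

```text
clock: 29.7
tcp_pos: [0.4392, -0.05, 0.0088]
ee_rot: [-3.142, 0.0, 0.0]
force: [-0.1, -0.3, -0.6]
width: 0.672
gripper_force: 32.3
```

>>> {"fn": "jog_arm", "kwargs": {
  "commands": [
    [[0,0,0,0],[0,0,0,0],[0,0,0,0],[0,0,0,0],[0,0,0,0],[0,0,5,0],[0,0,15,0],[0,0,30,0],[0,0,40,0],[0,0,40,0]]
  ],
  "claw": 82
}}

```text
clock: 30.7
tcp_pos: [0.4388, -0.0499, 0.1404]
ee_rot: [-3.142, 0.0, 0.001]
force: [-0.2, -0.4, 0.1]
width: 0.962
gripper_force: 0.0
```

>>> {"fn": "jog_arm", "kwargs": {
  "commands": [
    [[0,30,10,8],[0,40,0,8],[0,40,0,8],[0,40,0,8],[0,40,0,8],[0,20,0,8],[0,0,0,8],[0,0,0,8],[0,0,0,8],[0,0,0,8]]
  ],
  "claw": 85
}}

```text
clock: 31.7
tcp_pos: [0.4392, 0.1602, 0.1492]
ee_rot: [2.401, 2.026, 0.0]
force: [-0.1, 0.8, -0.5]
width: 0.994
gripper_force: 0.0
```

```bash
cat > m3.py <<'E'
from h import *
im=snap('top','i_top'); R_,G,B=rgbmask(im)
print('tape',blobs(im,(R_>B+50),'top',.022,(270,195,325,255),20))
print('large',blobs(im,im.max(2)<125,'top',.006,(278,200,318,250)))
print('obl',blobs(im,im.max(2)<125,'top',.006,(348,202,402,248)))
p=im[205:255,420:470]; g=cv2.cvtColor(p,cv2.COLOR_RGB2HSV)
cv2.imwrite('pics/i2.png',np.hstack([cv2.resize(p[:,:,::-1],(400,400),interpolation=cv2.INTER_CUBIC),cv2.resize(im[195:250,270:325,::-1],(400,400),interpolation=cv2.INTER_CUBIC)]))
print(p[25,5:45].tolist())
E
python3 m3.py
```

```text
tape [(array([439.7, -49.3]), 2846.9100144336408, [array([439.9, -48.4]), array([58.3, 59.9]), np.float64(1.1)])]
large [(array([412.3, -43.3]), 840.4906890437123, [array([410.7, -42.7]), array([62. , 18.6]), np.float64(77.5)]), (array([442.2, -49.9]), 922.5545917098061, [array([442.1, -49.6]), array([34.5, 33.1]), np.float64(45.5)])]
obl [(array([ 442.6, -233.6]), 6766.609280865639, [array([ 442.7, -233.8]), array([77.6, 90.8]), np.float64(12.3)])]
[[192, 191, 183], [148, 148, 141], [114, 115, 111], [113, 115, 111], [142, 146, 144], [191, 196, 196], [202, 208, 208], [204, 209, 210], [203, 210, 210], [203, 209, 210], [203, 210, 210], [204, 210, 211], [204, 210, 211], [204, 210, 211], [203, 210, 210], [203, 210, 211], [203, 209, 210], [203, 210, 211], [203, 209, 210], [203, 209, 210], [204, 209, 211], [204, 210, 210], [204, 210, 211], [205, 210, 211], [204, 210, 211], [205, 211, 211], [205, 212, 212], [206, 212, 213], [206, 212, 213], [211, 215, 215], [216, 219, 219], [223, 227, 225], [221, 223, 221], [221, 223, 220], [215, 216, 208], [214, 214, 205], [215, 213, 204], [214, 213, 204], [214, 214, 203], [213, 213, 204]]
```

View pics/i2.png

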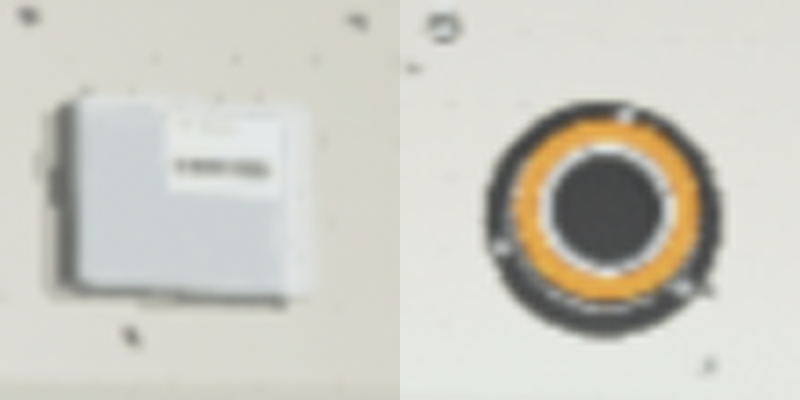

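Tape is centred on its ring. The clear box spans crop x 75–312, y 95–300 in the left half (i.e. px ≈ 429–459, 217–242), turned slightly.

```bash
python3 - <<'E'
from h import *
im=cv2.imread('pics/i_top.png')[:,:,::-1]; R_,G,B=rgbmask(im); b=(422,208,468,250)
for t in (-4,-1,2): 
  for br in (150,185): print(t,br,blobs(im,(B>R_+t)&(G>br),'top',.022,b,40))
for uv in((429.5,217),(429.8,240.8),(456.5,242.3),(459,218.5)): print(onz('top',uv,.022).round(4))
E
```

```text
-4 150 [(array([ 431.8, -397.8]), 3937.0128798615187, [array([ 431.3, -397.7]), array([69.9, 59.2]), np.float64(86.7)])]
-4 185 [(array([ 431.9, -398.8]), 3806.4203216903843, [array([ 431.8, -398.9]), array([67.5, 58.1]), np.float64(86.7)])]
-1 150 [(array([ 431.7, -396.5]), 3755.9046253189445, [array([ 431.4, -396.6]), array([67.8, 57.7]), np.float64(87.4)])]
-1 185 [(array([ 431.7, -397.5]), 3636.7484877775423, [array([ 431.7, -397.7]), array([65.5, 57.2]), np.float64(87.2)])]
2 150 [(array([ 427.6, -393.2]), 2880.110828343313, [array([ 430.2, -396.3]), array([62.4, 54.5]), np.float64(86.7)])]
2 185 [(array([ 427.6, -393.2]), 2880.110828343313, [array([ 430.2, -396.3]), array([62.4, 54.5]), np.float64(86.7)])]
[ 0.4602 -0.3656  0.022 ]
[ 0.4025 -0.3629  0.022 ]
[ 0.4    -0.4265  0.022 ]
[ 0.4578 -0.4367  0.022 ]
```

>>> {"fn": "jog_arm", "kwargs": {
  "commands": [
    [[0,-30,0,2],[0,-40,0,2],[0,-40,0,2],[0,-40,0,0.7],[0,-40,0,0],[0,-40,0,0],[0,-40,0,0],[0,-40,0,0],[0,-40,0,0],[0,-40,0,0]]
  ]
}}

```text
clock: 32.75
tcp_pos: [0.4389, -0.2318, 0.1493]
ee_rot: [2.288, 2.152, 0.0]
force: [0.9, 0.6, 0.5]
width: 0.994
gripper_force: 0.0
```

>>> {"fn": "jog_arm", "kwargs": {
  "commands": [
    [[-8,-40,0,0],[0,-40,0,0],[0,-40,0,0],[0,-30,0,0],[0,-18,0,0],[0,0,0,0],[0,0,0,0],[0,0,-20,0],[0,0,-20,0],[0,0,-20,0]]
  ]
}}

```text
clock: 33.75
tcp_pos: [0.4316, -0.3966, 0.0885]
ee_rot: [2.284, 2.156, 0.0]
force: [0.2, 0.9, -0.3]
width: 0.995
gripper_force: 0.0
```

```bash
python3 -c "
from h import *
s=readout.get_state();print(s['joint_positions'].round(2),s['tcp_pos'],R.from_rotvec(s['ee_rot']).as_matrix()[:,1].round(3))"
```

```text
[-0.79 -0.    1.8   0.    1.34 -0.73] [ 0.43159262 -0.39659916  0.08853049] [ 0.998 -0.057  0.001]
```

>>> {"fn": "jog_arm", "kwargs": {
  "commands": [
    [[0,-1,-15,0],[0,0,-15,0],[0,0,-15,0],[0,0,-12,0],[0,0,-10,0],[0,0,-8,0],[0,0,-5,0],[0,0,-4,0],[0,0,0,0],[0,0,0,0]]
  ]
}}

```text
clock: 34.75
tcp_pos: [0.4314, -0.3991, 0.0051]
ee_rot: [2.284, 2.156, -0.0]
force: [0.6, -0.3, -0.1]
width: 0.993
gripper_force: 0.0
```

>>> {"fn": "jog_arm", "kwargs": {
  "commands": [
    [[0,0,0,0],[0,0,0,0],[0,0,0,0],[0,0,0,0],[0,0,0,0],[0,0,0,0],[0,0,0,0],[0,0,0,0],[0,0,0,0],[0,0,0,0]]
  ],
  "claw": 50,
  "grip_force": 40
}}

```text
clock: 35.75
tcp_pos: [0.4314, -0.3992, 0.0054]
ee_rot: [2.284, 2.156, -0.0]
force: [-1.5, 0.5, 5.6]
width: 0.68
gripper_force: 43.5
```

>>> {"fn": "jog_arm", "kwargs": {
  "commands": [
    [[0,0,3,0],[0,0,5,0],[0,0,10,0],[0,0,20,0],[0,0,25,0],[0,0,25,0],[0,0,25,0],[0,0,0,0],[0,0,0,0],[0,0,0,0]]
  ]
}}

```text
clock: 36.75
tcp_pos: [0.431, -0.3987, 0.1171]
ee_rot: [-2.284, -2.155, 0.0]
force: [0.1, 0.2, -0.6]
width: 0.677
gripper_force: 43.0
```

```bash
python3 two.py j "(400,170,500,270)" "(270,120,350,200)"
```

```text
top 4.0
side 5.0
```

View pics/j2.png

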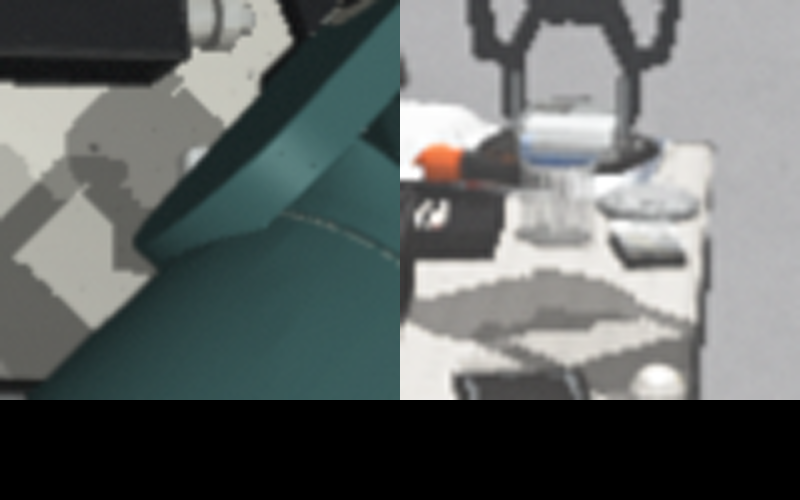

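The clear box is held level between the fingers (side crop 520–620).

>>> {"fn": "jog_arm", "kwargs": {
  "commands": [
    [[1.5,14.5,0,2],[2,25,0,2],[2,25,0,2],[2,25,0,2],[2,25,0,2],[2,25,0,2],[0,15,0,2],[0,10,0,1.6],[0,0,-15,0],[0,0,-15,0]]
  ]
}}

```text
clock: 37.85
tcp_pos: [0.4427, -0.2348, 0.0866]
ee_rot: [1.971, 2.446, -0.0]
force: [-0.5, -0.3, -0.7]
width: 0.676
gripper_force: 42.9
```

>>> {"fn": "jog_arm", "kwargs": {
  "commands": [
    [[0,0,-15,0],[0,0,-15,0],[0,0,-15,0],[0,0,-12,0],[0,0,-8,0],[0,0,-6,0],[0,0,0,0],[0,0,0,0],[0,0,0,0],[0,0,0,0]]
  ]
}}

```text
clock: 38.85
tcp_pos: [0.443, -0.2346, 0.0173]
ee_rot: [1.97, 2.446, 0.0]
force: [0.3, 0.6, 0.2]
width: 0.677
gripper_force: 42.9
```

>>> {"fn": "jog_arm", "kwargs": {
  "commands": [
    [[0,0,-3,0],[0,0,-1.5,0],[0,0,-1,0],[0,0,0,0],[0,0,0,0],[0,0,0,0],[0,0,0,0],[0,0,0,0],[0,0,0,0],[0,0,0,0]]
  ]
}}

```text
clock: 39.85
tcp_pos: [0.4427, -0.2345, 0.0114]
ee_rot: [1.971, 2.446, -0.0]
force: [-2.3, 2.3, 4.5]
width: 0.679
gripper_force: 43.5
```

>>> {"fn": "jog_arm", "kwargs": {
  "commands": [
    [[0,0,0,0],[0,0,0,0],[0,0,0,0],[0,0,0,0],[0,0,0,0],[0,0,5,0],[0,0,15,0],[0,0,30,0],[0,0,40,0],[0,0,40,0]]
  ],
  "claw": 83
}}

```text
clock: 40.85
tcp_pos: [0.4425, -0.2343, 0.1439]
ee_rot: [1.971, 2.446, 0.0]
force: [-0.1, -0.8, -0.1]
width: 0.971
gripper_force: 0.0
```

>>> {"fn": "jog_arm", "kwargs": {
  "commands": [
    [[0,-30,10,0],[0,-40,0,0],[0,-40,0,0],[0,-40,0,0],[0,-30,0,0],[0,-20,0,0],[0,0,0,0],[0,0,0,0],[0,0,0,0],[0,0,0,0]]
  ]
}}

```text
clock: 41.85
tcp_pos: [0.4429, -0.4337, 0.1519]
ee_rot: [1.97, 2.447, -0.0]
force: [0.2, -0.8, -0.3]
width: 0.97
gripper_force: 0.0
```

```bash
python3 - <<'E'
from h import *
im=snap('top','k_top'); R_,G,B=rgbmask(im)
print('needle',blobs(im,(G>150),'top',.028,(358,207,392,243),100))
print('yel',blobs(im,(R_>140)&(G>140)&(B<120),'top',.015,(120,150,175,200),20))
print('blue',blobs(im,(B>R_+50)&(G<140),'top',.019,(165,195,215,250),30))
print('tape',blobs(im,(R_>B+50),'top',.022,(270,195,325,255),20))
cv2.imwrite('pics/k2.png',cv2.resize(im[150:270,120:420,::-1],None,fx=2.6,fy=2.6,interpolation=cv2.INTER_CUBIC))
E
```

```text
needle [(array([ 445.2, -236.3]), 4207.710082881618, [array([ 445.6, -239.2]), array([60.6, 80.3]), np.float64(12.9)])]
yel [(array([563.9, 332.4]), 399.7437948603183, [array([564.2, 332.7]), array([22.5, 22.7]), np.float64(58.0)])]
blue [(array([436.7, 214.4]), 2450.6008442637976, [array([437. , 214.5]), array([50.9, 50.7]), np.float64(85.4)])]
tape [(array([439.6, -49.4]), 2838.0559456678748, [array([439.9, -48.4]), array([58.3, 59.9]), np.float64(1.1)])]
```

View pics/k2.png

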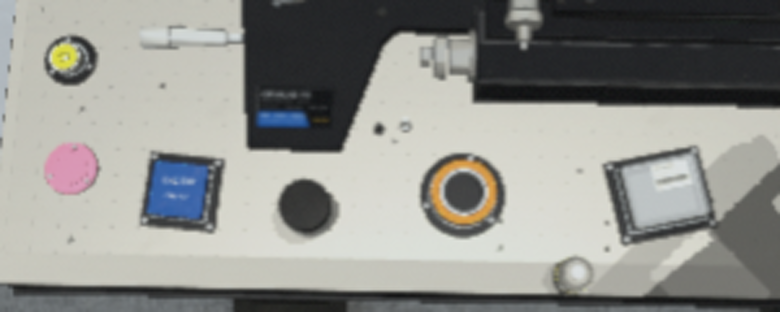

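All four pieces lie flat and centred on their plates, and the can at (305,206) and objective at (572,274) are still standing. The gripper is clear, so I'm handing in.

```bash
python3 -c "
from workcell import order; print(order.close_job())"
```

```text
the job is handed in; nothing more can be done
None
```

The job is handed in, though the hand-in returned no verdict: the last top picture shows the level, blue box, tape roll and clear box each on its own plate, by my measurements within about 4 mm of centre, with the objective and can still standing where they were.

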